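# Square a thin-layer plate up on the streaking stage

### The job

Take the nudging tool out of its desk stand and, touching the coated glass plate with the tool only, nudge the plate across the stage until its far edge and its left edge lie flush against the two bars of the square corner. Press it home gently and hold it pressed for about a second - the glass edge chips if it is pressed hard - then put the tool back in its stand, upright, and leave the plate in the corner and everything else where it is.

Things in the scene. Friction and masses are not known exactly. Their poses are not given: they have to be found in the camera images.
- stage: Fixed plate-streaking stage: dark steel bed 200 x 210 mm, top face 10 mm above the worktop; a round applicator rail on two posts (top 47 mm, with a parked black carriage up to 61 mm high) runs along its far edge, from 77 mm beyond the stage's centre on. Origin on the worktop under the bed's centre; x points to the rail, y to the left bar.
- square: Two aluminium bars screwed on the bed, forming a square inner corner at its far left, both 12 mm wide and 9 mm high (tops 19 mm above the worktop), relieved where they meet. Far bar: 166 mm long, along y; left bar: 140 mm long, along x. Same origin and axes as the stage: contact face of the far bar at x = 62 mm (looking to -x), of the left bar at y = 76 mm (looking to -y).
- corner (a point): Inner corner where the planes of the two contact faces meet, at the height of the bed's top. Axes as the stage: the bed's free area lies at negative x and negative y of it. With the plate home, the plate's origin is at x = -50, y = -50 mm from it.
- plate: Loose coated glass plate (white), 5 mm thick, about 110 g, flat on the bed, askew by up to 0.25 rad, 12 to 32 mm short of each bar. Origin: underside, 50 mm in from the far (+x) and left (+y) factory edges, which go against the bars. Others hand-cut, different each time: near edge 42 to 58, right edge 45 to 55 mm from the origin, near right corner nipped off. Friction about 0.3; nothing gives.
- tool: Nudging tool, about 70 g, upright in the stand: black square handle 16 x 16 mm, 4 to 56 mm above the origin, small aluminium button on top (to 60 mm); aluminium collar 30 mm across (0 to 4 mm); below it a thin shaft with a white round tip 10 mm across and 14 mm long, ending 36 mm below the origin. Origin: centre of the collar's underside; z toward the handle, x, y square to its faces.
- tool_tip (a point): Centre of the flat lower end of the tool's white tip, axes as the tool; the tip is a cylinder of radius 5 mm.
- stand: Fixed round weighted steel stand, 68 mm across at the foot, 37 mm at the top, 48 mm high, with a hole 17 mm wide and 44 mm deep from the top, in which the tool's shaft hangs; the collar rests on the top. Origin on the worktop under its centre, z up. It stands to the right or to the left of the stage.
- amber_bottle: Bystander: small brown bottle with a black cap, 48 x 48 x 103 mm, on the other side of the stage than the stand. Origin at the centre of its underside.
- small_beaker: Bystander: clear small beaker, 46 x 46 x 59 mm, near the robot at the left. Origin at the centre of its underside.
- tweezers: Bystander: steel tweezers 16 x 128 x 10 mm lying before the stage. Origin at the centre of the underside.
- timer: Bystander: white countdown timer 34 x 62 x 40 mm, standing right of the stage. Origin at the centre of its underside.
There are look-alikes about, which are no part of the job. Leave any purple look-alike of the tool alone.

How it is judged:
By the outcome, as a careful person would: the job done as asked, in the order asked, and still so for the second after the job is handed in, with the robot touching nothing.
It also fails if it takes over 72 s, if anything falls off the work surface, if the arm or the gripper's body presses on something with over 40 N, if the wrist force passes 120 N, or if a joint passes its speed limit or range.

### The arm

A 6-joint arm with a two-finger parallel gripper is mounted at the origin on a cart in front of the work surface, level with it; the furniture and walls round the work are solid. World frame = base frame: x ahead of the robot, y to its left, z up, the work surface at z = 0. Lengths are in mm, angles in rad, forces in N, time in s.
With the tool pointing down it reaches from about 350 to 975 mm from the base axis. Payload 7.1 kg.
Tool frame: the origin (TCP) lies at the centre of the arm's flange, where the gripper is bolted on; the fingertips stand 182 mm ahead of it and the grasp point (between the pads) lies 163 mm ahead of it; z points along the fingers, y is the line along which they close (so a half turn about z gives the same grasp; the last joint's range is limited). The gripper opens to 88 mm and grips with 3 to 60 N. Pads are 20 mm wide; open, the fingers measure 115 mm over their backs; the gripper's body (75 mm by 178 mm) begins 61 mm behind the grasp point.
Start: joints at [1.269, 0.423, 1.63, -0, 1.089, -0.019], TCP at [174.372, 600.167, 404.675] pointing down, gripper open.
Joint ranges: [-3, 3], [-0.9, 2.11], [0.09, 2.58], [-1.31, 4.45], [0.11, 2.69], [-2.54, 2.54]. Speed limits (rad/s): [2.39, 2.39, 3.01, 3.14, 3.14, 3.14].

### API

Orientations are given as a rotation vector (axis times angle).
In Python, from workcell import readout, get_image, ctrl gives the robot as it stands.
- The arm moves only by the tool step_arm, never from a script. Its argument "targets" is a list that holds one entry, the list of rows, each a list of 7 numbers: the shift along the world's x, y, z as a fraction of full scale, then the turn, a rotation vector about the world's x, y, z as a fraction of full scale, then the opening, from 0 (shut) to 1 (fully open). In form: [[[dx, dy, dz, wx, wy, wz, claw], ...]]. A call has exactly 5 rows; each row shifts and turns the commanded pose from where the row before left it; what a row does not reach is not made up. Full scale, the value 1, is 0.05 m for a shift and 4 degrees for a turn. A row lasts 1/8 s, in which the tool goes at most 62.5 mm and 10.7 degrees, less where a joint would pass 70% of its speed; a pose out of reach is approached as far as the arm can. A call with a number of a shift or a turn outside -1 to 1 is refused whole. A call with a gripper value outside its range is refused whole. The fingers move at their own pace and stop on an object; the grip force is fixed at half the most. Time passes only in rows, so rows that do not move let the fingers close, or fill a call up. It gives the time, the measured TCP pose, the force, the opening and the grip force at its end, in the units of the state.
- readout.get_obs(): the state, without advancing time (a new reading comes with each control period).
- get_image(name): name is "scene" or "top" or "wrist"; returns a dict with "pixels" (384x512x3 uint8, red, green, blue), "intrinsics" (3x3 intrinsics, pixels), "extrinsics" (4x4, takes a point from world to camera coordinates). Camera axes: x right, y down, z forward; pixel columns grow to the right and rows downward; lengths in mm; the calibration is good to about 2 mm. A picture is of the moment at which its call begins. There is no depth.
- ctrl.close_job(): hands the job in; it is judged then, once.
The state is a dict: "t": time; "qpos": joint angles; "qvel": joint speeds; "joint_torque": joint torques, N m; "ee_pos": TCP position; "orientation": TCP orientation; "ft_force": force on the tool from outside, world axes, zero at the start; "moment": the same for the moment, N m; "width": finger opening in mm; "grasp_force": force on a finger pad.
Only numpy, scipy, OpenCV 4.12 (cv2) and the standard library are available. Lean on these libraries where they do the work, as an engineer would, in place of code of your own. Each camera call takes 0.05 s, during which the arm holds its last target. There are 200 camera calls.

## Working session

There is one attempt and no reset: what is moved stays moved. The work goes in short steps, Python scripts to look and compute and a tool call to move; the robot and the scene stay as the last step left them, time stands still between calls to the robot, and variables do not carry over. Pictures are saved under pics/ and viewed, at most 12 in all, crops included, and the job is handed in when it is done.

Besides the shell and the picture viewer there is one more tool, called after "Request:" in YAML: its name, and indented under it one key for each argument. step_arm: Moves the arm, as the interface text tells. Shift numbers are shares of 0.05 m and turn numbers shares of 4 degrees, none past 1 either way. Its arguments: {"type":"object","properties":{"targets":{"type":"array"}},"required":["targets"]}

```bash
mkdir -p pics; ls; cat > h.py <<'E'
import numpy as np, cv2
from workcell import readout, get_image, ctrl
def grab(n,fn=None):
    d=get_image(n); K=np.array(d["intrinsics"]);E=np.array(d["extrinsics"]);im=cv2.cvtColor(np.array(d["pixels"]),cv2.COLOR_RGB2BGR)
    if fn: cv2.imwrite("pics/"+fn,im); np.savez("pics/"+fn+".npz",K=K,E=E)
    return im,K,E
def ray(K,E,p,z):
    R=E[:3,:3];c=-R.T@E[:3,3]
    d=R.T@np.linalg.inv(K)@np.array([p[0],p[1],1.])
    return c+d*(z-c[2])/d[2]
def proj(K,E,P):
    q=K@(E[:3,:3]@np.array(P,float)+E[:3,3]); return q[:2]/q[2]
E
python3 - <<'E'
from h import *
a=[grab(n,n+"0.png") for n in("scene","top")]
cv2.imwrite("pics/both0.png",np.vstack([cv2.resize(a[0][0],(400,300)),cv2.resize(a[1][0],(400,300))]))
for im,K,E in a: print(K.round(1).tolist(),(-E[:3,:3].T@E[:3,3]).round(0), E[:3,:3].round(2).tolist())
o=readout.get_obs(); print(o)
E
```

```text
pics
[[395.0, 0.0, 252.5], [0.0, 395.0, 190.7], [0.0, 0.0, 1.0]] [-10. 310. 697.] [[-0.46, -0.89, 0.01], [-0.64, 0.33, -0.7], [0.61, -0.33, -0.72]]
[[383.6, 0.0, 258.3], [0.0, 383.6, 195.8], [0.0, 0.0, 1.0]] [ 400.    5. 1183.] [[0.0, -1.0, -0.02], [-0.99, -0.0, -0.14], [0.14, 0.02, -0.99]]
{'t': 0.1, 'qpos': array([ 1.26899409e+00,  4.23787118e-01,  1.63059581e+00, -6.64571336e-06,
        1.08856865e+00, -1.90063594e-02]), 'qvel': array([ 0.00215896, -0.00088603, -0.00185545,  0.00102329, -0.00084384,
        0.00054353]), 'joint_torque': array([ 1.72593809e-03, -5.45614600e+01, -2.74324465e+01,  6.45386358e-02,
        1.89146027e-02, -3.49634774e-05]), 'ee_pos': array([174.30919142, 599.95017847, 403.97205697]), 'orientation': array([-4.42701313e-01, -3.11003028e+00,  2.10852544e-03]), 'ft_force': array([-0.59181649, -0.53297757, -0.12057874]), 'moment': array([ 0.02629046,  0.02004312, -0.01024487]), 'grasp_force': 0.0, 'width': 87.75078650416643}
```

View pics/top0.png

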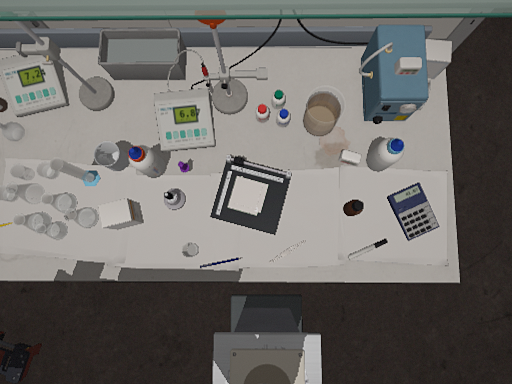

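View pics/scene0.png

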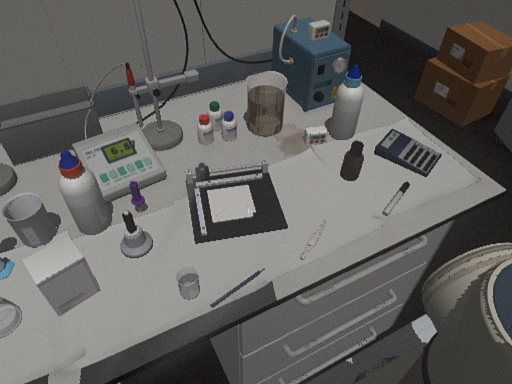

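The tool in question is at top (175,198) / scene (128,228): black handle on a grey round stand, left of the stage. The look-alike is purple, at top (184,166) / scene (137,195), and gets left alone. The stage is at top (251,195) with the white plate at about (248,196). I'll confirm in an enlarged crop.

```bash
python3 - <<'E'
from h import *
im=cv2.imread("pics/top0.png"); s=cv2.imread("pics/scene0.png")
a=cv2.resize(im[145:240,155:300],None,fx=4,fy=4,interpolation=cv2.INTER_CUBIC)
b=cv2.resize(s[175:265,100:190],(380,380),interpolation=cv2.INTER_CUBIC)
cv2.imwrite("pics/crop1.png",cv2.resize(np.hstack([a[:380],b]),None,fx=.83,fy=.83))
d=np.load("pics/top0.png.npz");K,E=d["K"],d["E"]
d=np.load("pics/scene0.png.npz");K2,E2=d["K"],d["E"]
print("stand foot",ray(K,E,(175,199),10).round(0),"scene",ray(K2,E2,(137,245),10).round(0))
# tool top triang
print("button",ray(K,E,(173,194),108).round(0),ray(K2,E2,(127,214),108).round(0))
hsv=cv2.cvtColor(im,cv2.COLOR_BGR2HSV)
def best(mask):
    c=max(cv2.findContours(mask,cv2.RETR_EXTERNAL,cv2.CHAIN_APPROX_NONE)[0],key=cv2.contourArea);return c
roi=np.zeros(im.shape[:2],np.uint8);roi[150:240,205:298]=255
w=cv2.bitwise_and(((hsv[...,2]>190)&(hsv[...,1]<40)).astype(np.uint8)*255,roi)
roi2=roi*0;roi2[172:220,224:272]=255
c=best(cv2.bitwise_and(w,roi2)); print("plate",cv2.contourArea(c)); 
for p in cv2.approxPolyDP(c,2.5,True)[:,0]: print(p,ray(K,E,p,15).round(0))
dk=cv2.bitwise_and((hsv[...,2]<80).astype(np.uint8)*255,roi); c=best(dk); r=cv2.minAreaRect(c);print("bed",r)
for p in cv2.boxPoints(r): print(p,ray(K,E,p,10).round(0))
E
```

```text
stand foot [552. 283.  10.] scene [546. 289.  10.]
button [553. 266. 108.] [548. 288. 108.]
plate 942.5
[237 176] [623.  91.  15.]
[228 206] [530. 118.  15.]
[256 214] [505.  32.  15.]
[260 211] [515.  20.  15.]
[267 184] [598.  -2.  15.]
bed ((251.07546997070312, 193.73580932617188), (66.7572250366211, 66.2077865600586), 15.945395469665527)
[209.8868  216.39618] [498. 174.  10.]
[228.07547 152.73581] [699. 121.  10.]
[292.26416 171.07544] [640. -80.  10.]
[274.07547 234.73581] [443. -23.  10.]
```

View pics/crop1.png

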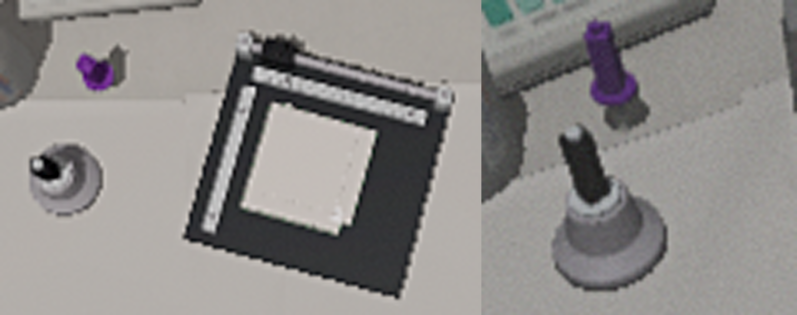

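The crop confirms it: black handle, white collar and button on a grey stand near (550,285), with the purple one separate. The bed is yawed about -15.6°. Moving above the stand.

Request:
step_arm:
  targets:
    - [[0.75, -0.63, 0, 0, 0, 0, 1], [0.75, -0.63, 0, 0, 0, 0, 1], [0.75, -0.63, 0, 0, 0, 0, 1], [0.75, -0.63, 0, 0, 0, 0, 1], [0.75, -0.63, 0, 0, 0, 0, 1]]

```text
t: 0.72
ee_pos: [362.8, 441.4, 404.4]
orientation: [-0.443, -3.11, 0.001]
ft_force: [0.1, 0.5, -0.2]
width: 88.0
grasp_force: 0.0
```

Request:
step_arm:
  targets:
    - [[0.75, -0.63, 0, 0, 0, 0, 1], [0.75, -0.63, 0, 0, 0, 0, 1], [0.75, -0.63, 0, 0, 0, 0, 1], [0.75, -0.63, 0, 0, 0, 0, 1], [0, 0, 0, 0, 0, 0, 1]]

```text
t: 1.35
ee_pos: [513.8, 314.6, 404.3]
orientation: [0.449, 3.109, -0.001]
ft_force: [-0.3, 0.4, 0.4]
width: 87.6
grasp_force: 0.0
```

```bash
python3 - <<'E'
from h import *
im,K,E=grab("wrist","w1.png")
o=readout.get_obs();print(o["t"],o["ee_pos"],o["orientation"],o["ft_force"])
print((-E[:3,:3].T@E[:3,3]).round(0),E[:3,:3].round(2).tolist(),proj(K,E,(550,285,48)),proj(K,E,(550,285,108)))
E
```

```text
1.4 [512.60334493 315.61694794 404.17747781] [-4.46965417e-01 -3.10882823e+00  5.99609758e-04] [-0.89034392  1.37840614 -0.88427346]
[449. 333. 385.] [[0.28, 0.96, -0.0], [0.93, -0.27, 0.25], [0.24, -0.07, -0.97]] [240.5755215  214.82818793] [237.78279087 232.58872285]
```

View pics/w1.png

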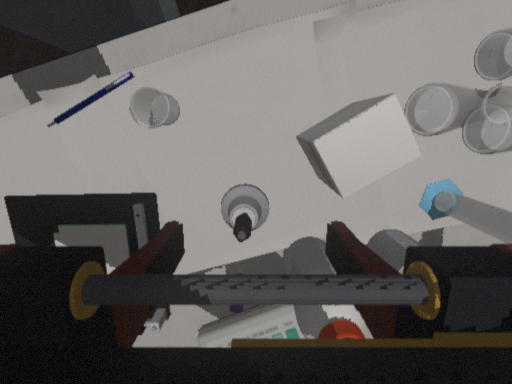

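The wrist view shows the stand foot at (245,205), the collar at about (243,217) and the black handle top at about (241,232). I'll measure precisely, and check the tall red-capped bottle for clearance.

```bash
python3 - <<'E'
from h import *
def tri(a,b):
    A=[];B=[]
    for f,p in(a,b):
        d=np.load(f"pics/{f}.npz");K,E=d["K"],d["E"];R=E[:3,:3];c=-R.T@E[:3,3];u=R.T@np.linalg.inv(K)@[*p,1.];u/=np.linalg.norm(u);P=np.eye(3)-np.outer(u,u);A.append(P);B.append(P@c)
    return np.linalg.solve(sum(A),sum(B)).round(0)
print("redcap",tri(("top0.png",(136,153)),("scene0.png",(68,160))))
print("button",tri(("top0.png",(166.4,193.8)),("scene0.png",(126.2,212.7))))
print("button tw",tri(("w1.png",(241,237)),("scene0.png",(126.2,212.7))))
im=cv2.imread("pics/w1.png");d=np.load("pics/w1.png.npz");K,E=d["K"],d["E"]
g=cv2.cvtColor(im,cv2.COLOR_BGR2GRAY)
m=np.zeros_like(g);m[180:245,215:275]=255
dk=cv2.bitwise_and((g<60).astype(np.uint8)*255,m)
c=max(cv2.findContours(dk,0,2)[0],key=cv2.contourArea);r=cv2.minAreaRect(c);print(r,cv2.boundingRect(c))
c=c[:,0];top=c[c[:,1]>c[:,1].max()-4].mean(0);bot=c[c[:,1]<c[:,1].min()+4].mean(0);print("htop",top,ray(K,E,top,104).round(0),"hbot",bot,ray(K,E,bot,52).round(0))
cv2.imwrite("pics/crop2.png",cv2.resize(im[175:250,205:285],None,fx=7,fy=7,interpolation=cv2.INTER_CUBIC))
E
```

```text
redcap [653. 352. 191.]
button [555. 287. 105.]
button tw [557. 287. 104.]
((242.8385009765625, 225.29232788085938), (17.116792678833008, 24.682910919189453), 7.125016689300537) (234, 213, 18, 26)
htop [242.14285714 236.57142857] [557. 287. 104.] hbot [243.66666667 214.66666667] [550. 289.  52.]
```

View pics/crop2.png

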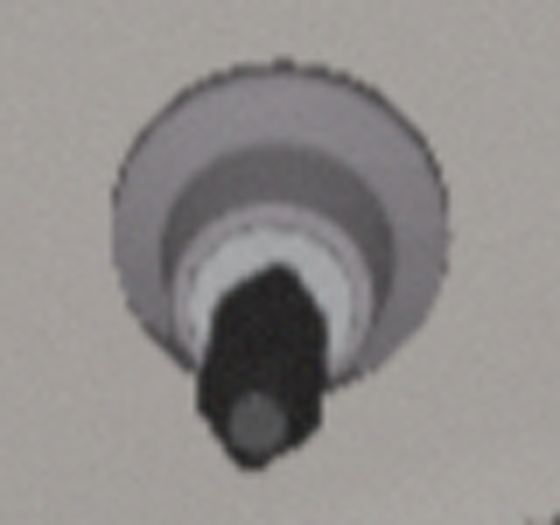

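The crop shows the handle's edges turned about 35° from the gripper's closing axis: button at crop (258,420), handle corners at (200,400), (250,467) and (322,420). The red-capped bottle is at (653,352), 191 mm tall, and clears the gripper. I'll turn +35°, centre over (554,287) and go lower.

Request:
step_arm:
  targets:
    - [[0.1, -0.07, -0.1, 0, 0, 1, 1], [0.1, -0.07, -0.1, 0, 0, 1, 1], [0.1, -0.07, -0.1, 0, 0, 1, 1], [0.1, -0.07, -0.1, 0, 0, 1, 1], [0.1, -0.07, -0.1, 0, 0, 1, 1]]

```text
t: 2.02
ee_pos: [535.8, 300.2, 379.3]
orientation: [0.11, -3.139, 0.0]
ft_force: [-0.4, -0.2, 0.3]
width: 87.6
grasp_force: 0.0
```

Request:
step_arm:
  targets:
    - [[0.1, -0.07, -0.1, 0, 0, 1, 1], [0.1, -0.07, -0.1, 0, 0, 1, 1], [0.1, -0.07, -0.1, 0, 0, 1, 1], [0.02, 0, -0.1, 0, 0, 0.75, 1], [0, 0, 0, 0, 0, 0, 1]]

```text
t: 2.65
ee_pos: [551.8, 289.5, 359.1]
orientation: [0.514, -3.098, 0.0]
ft_force: [-0.5, 0.4, 0.1]
width: 88.1
grasp_force: 0.0
```

```bash
python3 - <<'E'
from h import *
im,K,E=grab("wrist","w2.png")
o=readout.get_obs();print(o["t"],o["ee_pos"],o["orientation"],o["ft_force"])
p=proj(K,E,(554,287,104));print(p,proj(K,E,(554,287,48)))
x,y=int(p[0]),int(p[1]);y0=max(0,y-70);x0=max(0,x-60)
print(x0,y0);cv2.imwrite("pics/crop3.png",cv2.resize(im[y0:y0+100,x0:x0+130],None,fx=5,fy=5,interpolation=cv2.INTER_CUBIC))
E
```

```text
2.7 [552.01398889 289.50584404 359.42536371] [ 5.13011633e-01 -3.09847667e+00  1.30413657e-04] [ 0.12844169 -0.09773023 -0.1548635 ]
[251.79385283 206.17302554] [252.30035562 191.4859157 ]
191 136
```

View pics/crop3.png

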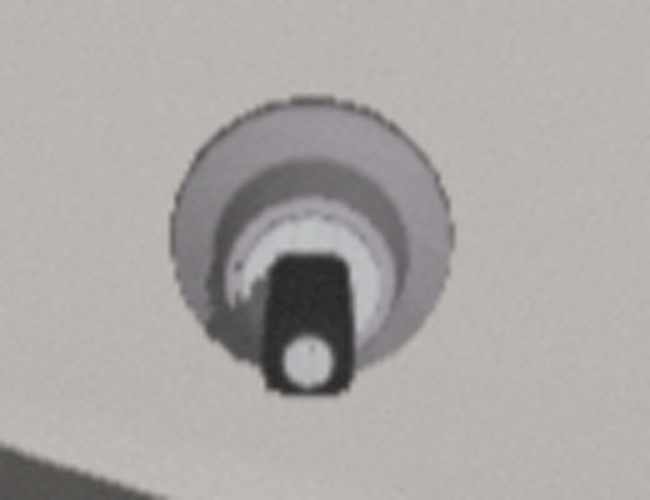

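The handle is now square to the fingers. Button at crop (308,362), foot centre at about (312,231).

```bash
python3 - <<'E'
from h import *
d=np.load("pics/w2.png.npz");K,E=d["K"],d["E"]
print(ray(K,E,(252.6,208.4),108),ray(K,E,(253.4,182.4),3),ray(K,E,(191+308/5,136+325/5),78), ray(K,E,(191+310/5,136+278/5),50))
E
```

```text
[554.54886314 287.95896436 108.        ] [552.92448632 287.67550649   3.        ] [556.07327938 288.25998853  78.        ] [553.42738834 287.60403989  50.        ]
```

Request:
step_arm:
  targets:
    - [[0.04, -0.034, -0.44, 0, 0, 0, 1], [0, 0, -0.44, 0, 0, 0, 1], [0, 0, -0.44, 0, 0, 0, 1], [0, 0, -0.44, 0, 0, 0, 1], [0, 0, -0.44, 0, 0, 0, 1]]

```text
t: 3.32
ee_pos: [554.5, 287.6, 249.3]
orientation: [-0.512, 3.099, 0.0]
ft_force: [-0.3, 0.3, 0.1]
width: 87.8
grasp_force: 0.0
```

Request:
step_arm:
  targets:
    - [[0, 0, 0, 0, 0, 0, 1], [0, 0, 0, 0, 0, 0, 0], [0, 0, 0, 0, 0, 0, 0], [0, 0, 0, 0, 0, 0, 0], [0, 0, 0, 0, 0, 0, 0]]

```text
t: 3.95
ee_pos: [555.0, 287.0, 250.1]
orientation: [-0.513, 3.099, 0.0]
ft_force: [-0.6, 0.7, -0.5]
width: 51.1
grasp_force: 0.0
```

Request:
step_arm:
  targets:
    - [[0, 0, 0, 0, 0, 0, 0], [0, 0, 0, 0, 0, 0, 0], [0, 0, 0, 0, 0, 0, 0], [0, 0, 0, 0, 0, 0, 0], [0, 0, 0, 0, 0, 0, 0]]

```text
t: 4.58
ee_pos: [554.8, 287.0, 249.6]
orientation: [0.513, -3.099, -0.0]
ft_force: [0.6, -0.0, -0.3]
width: 16.1
grasp_force: 30.0
```

```bash
python3 - <<'E'
from h import *
im,K,E=grab("wrist","w3.png")
o=readout.get_obs();print(o["t"],o["ee_pos"],o["orientation"],o["ft_force"],o["moment"],o["width"],o["grasp_force"])
E
```

```text
4.625 [554.85760332 286.99432085 249.65639345] [ 5.13068396e-01 -3.09936758e+00 -1.75718602e-05] [-0.3579487  -0.24278083  0.03515805] [ 0.15251267  0.03389356 -0.02066103] 16.101862483831166 30.000015199184418
```

Firm grip, 16.1 mm. Tool origin is about 201.6 mm below the TCP, so the tip ends at TCP z − 237.6. Lifting and moving over the stage to look.

Request:
step_arm:
  targets:
    - [[0, 0, 0.3, 0, 0, 0, 0], [0, 0, 0.6, 0, 0, 0, 0], [0, 0, 0.7, 0, 0, 0, 0], [0.1, -0.4, 0.7, 0, 0, 0, 0], [0.2, -0.7, 0.7, 0, 0, 0, 0]]

```text
t: 5.25
ee_pos: [569.6, 232.1, 401.9]
orientation: [-0.516, 3.098, 0.0]
ft_force: [0.5, -1.0, -1.1]
width: 15.7
grasp_force: 30.0
```

Request:
step_arm:
  targets:
    - [[0.2, -0.8, 0, 0, 0, 0, 0], [0.2, -0.8, 0, 0, 0, 0, 0], [0.2, -0.8, 0, 0, 0, 0, 0], [0, -0.8, 0, 0, 0, 0, 0], [0, -0.3, 0, 0, 0, 0, 0]]

```text
t: 5.88
ee_pos: [599.8, 55.1, 400.6]
orientation: [-0.51, 3.099, -0.0]
ft_force: [-0.3, -0.1, -0.8]
width: 16.1
grasp_force: 30.0
```

Request:
step_arm:
  targets:
    - [[0, 0, 0, 0, 0, 0, 0], [0, 0, 0, 0, 0, 0, 0], [0, 0, 0, 0, 0, 0, 0], [0, 0, 0, 0, 0, 0, 0], [0, 0, 0, 0, 0, 0, 0]]

```text
t: 6.5
ee_pos: [599.8, 57.4, 399.6]
orientation: [0.514, -3.099, -0.0]
ft_force: [0.0, 0.6, -0.7]
width: 15.9
grasp_force: 30.0
```

```bash
python3 - <<'E'
from h import *
im,K,E=grab("wrist","w4.png")
o=readout.get_obs();print(o["t"],o["ee_pos"],o["orientation"],o["ft_force"],o["moment"],o["width"],o["grasp_force"]); print(K)
E
```

```text
6.55 [599.85076925  57.33444957 399.61325851] [ 5.13785719e-01 -3.09917572e+00 -7.92807787e-06] [ 0.09878192 -0.7725406  -1.20995596] [ 0.05597318  0.02598546 -0.02087851] 16.14086885763949 29.99979704618454
[[281.79480306   0.         254.5295307 ]
 [  0.         281.79480306 196.90455732]
 [  0.           0.           1.        ]]
```

View pics/w4.png

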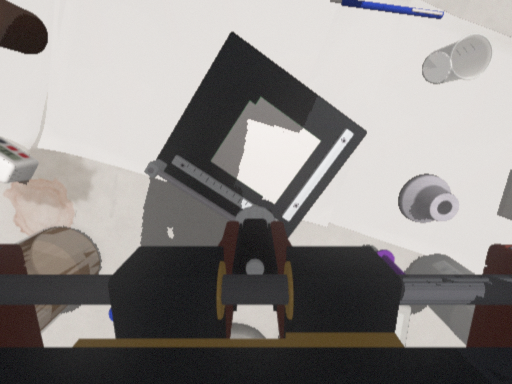

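The view shows the stage with near-right corner (234,33), near-left (366,131) and far-right (158,160). The plate is at about (212-320, 98-203), partly in shadow, with the left bar at (318,175) and the far bar at (212,180). Fitting edges next.

```bash
cat > m.py <<'E'
from h import *
def comps(im,thr=62):
    g=cv2.cvtColor(im,cv2.COLOR_BGR2GRAY); return g
def line(K,E,pts,z):
    P=np.array([ray(K,E,p,z)[:2] for p in pts]); c=P.mean(0);u=np.linalg.svd(P-c)[2][0]
    r=(P-c)@np.array([-u[1],u[0]]); k=abs(r)<max(1.0,2*np.median(abs(r)));P=P[k];c=P.mean(0);u=np.linalg.svd(P-c)[2][0];return c,u,len(P)
def edge(g,a,b,half=6,n=40,lo=.1,hi=.9):
    """strongest subpixel gradient across segment a-b"""
    a,b=np.array(a,float),np.array(b,float);u=(b-a)/np.linalg.norm(b-a);nn=np.array([-u[1],u[0]]);out=[]
    s=np.arange(-half,half+.01,.25);gf=cv2.GaussianBlur(g,(0,0),.8).astype(np.float32)
    for t in np.linspace(lo,hi,n):
        q=a+t*(b-a)+s[:,None]*nn
        v=cv2.remap(gf,q[:,0].astype(np.float32)[None],q[:,1].astype(np.float32)[None],cv2.INTER_LINEAR)[0]
        d=abs(np.gradient(v));i=d.argmax()
        if d[i]>1.2: out.append(q[i])
    return np.array(out)
E
python3 - <<'E'
from m import *
im=cv2.imread("pics/w4.png");d=np.load("pics/w4.png.npz");K,E=d["K"],d["E"];g=cv2.cvtColor(im,cv2.COLOR_BGR2GRAY)
near=line(K,E,edge(g,(234,33),(366,131)),10);right=line(K,E,edge(g,(234,33),(158,158)),10)
for n,l in(("near",near),("right",right)):print(n,l[0].round(1),np.degrees(np.arctan2(l[1][1],l[1][0])).round(2),l[2])
print("corners",[ray(K,E,p,10)[:2].round(0) for p in((234,33),(366,131),(157,160))])
m=(g>50).astype(np.uint8)*255;roi=m*0
cv2.fillPoly(roi,[np.array([(234,45),(340,125),(285,205),(250,195),(180,150)])],255)
m=cv2.bitwise_and(m,roi);m=cv2.morphologyEx(m,cv2.MORPH_OPEN,np.ones((3,3),np.uint8))
cs=sorted(cv2.findContours(m,0,1)[0],key=cv2.contourArea)[::-1]
for c in cs[:4]:
    print(cv2.contourArea(c),[(p.tolist(),ray(K,E,p,15)[:2].round(0).tolist()) for p in cv2.approxPolyDP(c,2,True)[:,0]])
for p in((240,100),(262,120),(280,150),(230,150),(220,110),(300,110)):print(p,g[p[1],p[0]])
E
```

```text
near [470.   72.5] 74.89 40
right [527.2 -48.7] -15.16 40
corners [array([445., -22.]), array([498., 173.]), array([621., -72.])]
8003.0 [([249, 100], [511.0, 19.0]), ([211, 158], [594.0, -5.0]), ([211, 162], [599.0, -3.0]), ([236, 180], [611.0, 35.0]), ([235, 185], [618.0, 36.0]), ([248, 194], [624.0, 56.0]), ([286, 204], [621.0, 109.0]), ([339, 124], [501.0, 135.0]), ([315, 106], [491.0, 99.0]), ([312, 106], [492.0, 95.0]), ([301, 125], [518.0, 90.0]), ([297, 121], [515.0, 84.0]), ([299, 118], [511.0, 85.0]), ([295, 120], [515.0, 81.0]), ([262, 97], [502.0, 33.0]), ([255, 103], [512.0, 27.0])]
(240, 100) 41
(262, 120) 128
(280, 150) 238
(230, 150) 128
(220, 110) 38
(300, 110) 55
```

```bash
cat >> m.py <<'E'
TH=np.radians(-15.13);X=np.array([np.cos(TH),np.sin(TH)]);Y=np.array([-X[1],X[0]])
def ab(l,ang):return l
E
python3 - <<'E'
from m import *
im=cv2.imread("pics/w4.png");d=np.load("pics/w4.png.npz");K,E=d["K"],d["E"];g=cv2.cvtColor(im,cv2.COLOR_BGR2GRAY)
near=line(K,E,edge(g,(234,33),(366,131)),10);right=line(K,E,edge(g,(234,33),(158,158)),10)
O=X*(near[0]@X+100)+Y*(right[0]@Y+105);print("stage origin",O.round(1))
S=lambda p:np.array([(p-O)@X,(p-O)@Y])
W=lambda x,y:O+x*X+y*Y
bars={"far":[(62,-80),(62,60)],"left":[(-60,76),(50,76)]}
for n,(a,b) in bars.items():
    l=line(K,E,edge(g,proj(K,E,[*W(*a),19]),proj(K,E,[*W(*b),19]),4),19);print(n,S(l[0]).round(1),(np.degrees(np.arctan2(*l[1][::-1])-TH)).round(1),l[2])
C=dict(FL=(623,91),NL=(530,118),N1=(505,32),N2=(515,20),FR=(598,-2))
P={k:proj(K,E,[*v,15]) for k,v in C.items()};print({k:v.round(0) for k,v in P.items()})
L={}
for n,a,b in(("far","FR","FL"),("left","NL","FL"),("near","N1","NL"),("right","N2","FR")):
    e=edge(g,P[a],P[b],9,60,.08,.92);l=line(K,E,e,15);L[n]=l;print(n,S(l[0]).round(1),np.degrees(np.arctan2(*l[1][::-1])-TH).round(1),l[2],len(e))
def X2(a,b):
    t=np.linalg.solve(np.array([a[1],-b[1]]).T,b[0]-a[0]);return a[0]+t[0]*a[1]
for a,b in(("far","left"),("near","left"),("near","right"),("far","right")):print(a,b,S(X2(L[a],L[b])).round(1))
E
```

```text
stage origin [567.3  49.2]
far [ 59.7 -20.6] 90.0 33
left [-6.3 75.2] 0.1 40
{'FL': array([273., 201.]), 'NL': array([318., 141.]), 'N1': array([261.,  99.]), 'N2': array([249., 104.]), 'FR': array([212., 161.])}
far [44.5  6. ] 89.0 50 60
left [-6.4 58.4] -0.7 60 60
near [-57.3   9.5] 88.7 48 60
right [  9.7 -44.2] -0.7 43 60
far left [45.3 57.8]
near left [-56.1  59. ]
near right [-58.4 -43.3]
far right [ 43.6 -44.6]
```

Stage origin is (567.3, 49.2), yaw -15.1°, and the bars agree within about 2 mm. The plate measures about 102 x 102.5 mm, askew by about 1°, with gaps of roughly 17 mm at both bars. Going down behind the near edge.

Request:
step_arm:
  targets:
    - [[-0.69, 0.13, -0.3, 0, 0, 0, 0], [-0.69, 0.13, -0.3, 0, 0, 0, 0], [-0.69, 0.13, -0.3, 0, 0, 0, 0], [0, 0, -0.7, 0, 0, 0, 0], [0, 0, -0.7, 0, 0, 0, 0]]

```text
t: 7.18
ee_pos: [496.3, 76.7, 284.4]
orientation: [-0.513, 3.097, -0.0]
ft_force: [0.1, 0.8, -1.4]
width: 15.7
grasp_force: 30.0
```

Request:
step_arm:
  targets:
    - [[0, 0, -0.4, 0, 0, 0, 0], [0, 0, -0.3, 0, 0, 0, 0], [0, 0, 0, 0, 0, 0, 0], [0, 0, 0, 0, 0, 0, 0], [0, 0, 0, 0, 0, 0, 0]]

```text
t: 7.8
ee_pos: [496.6, 76.5, 250.3]
orientation: [-0.513, 3.098, -0.0]
ft_force: [-0.1, 0.6, 0.0]
width: 16.1
grasp_force: 30.0
```

```bash
cat >> m.py <<'E'
O=np.array([567.3,49.2])
S=lambda p:np.array([(np.array(p)[:2]-O)@X,(np.array(p)[:2]-O)@Y])
W=lambda x,y:O+x*X+y*Y
def state():
    o=readout.get_obs();f=o["ft_force"];print("t",round(o["t"],2),"p",o["ee_pos"].round(2),"S",S(o["ee_pos"]).round(2),"F_S",(f[:2]@X).round(2),(f[:2]@Y).round(2),"Fz",f[2].round(2),"w",round(o["width"],1))
E
python3 -c "
from m import *
state()"
```

```text
t 7.8 p [496.6   76.48 250.33] S [-75.37   7.88] F_S -0.28 0.52 Fz 0.04 w 16.1
```

Request:
step_arm:
  targets:
    - [[0.05, -0.0136, -0.01, 0, 0, 0, 0], [0.05, -0.0136, 0, 0, 0, 0, 0], [0.05, -0.0136, 0, 0, 0, 0, 0], [0.05, -0.0136, 0, 0, 0, 0, 0], [0.05, -0.0136, 0, 0, 0, 0, 0]]

```text
t: 8.43
ee_pos: [509.0, 73.0, 249.1]
orientation: [0.513, -3.099, 0.0]
ft_force: [-0.9, 0.9, -0.1]
width: 15.9
grasp_force: 30.0
```

Request:
step_arm:
  targets:
    - [[0.05, -0.0136, 0, 0, 0, 0, 0], [0.05, -0.0136, 0, 0, 0, 0, 0], [0.05, -0.0136, 0, 0, 0, 0, 0], [0.05, -0.0136, 0, 0, 0, 0, 0], [0, 0, 0, 0, 0, 0, 0]]

```text
t: 9.05
ee_pos: [519.2, 70.3, 249.2]
orientation: [-0.513, 3.099, -0.0]
ft_force: [0.6, 0.8, 0.0]
width: 15.8
grasp_force: 30.0
```

```bash
cat > look.py <<'E'
import sys
from m import *
state();im,K,E=grab("top",sys.argv[1]);g=cv2.cvtColor(im,cv2.COLOR_BGR2GRAY)
x,y=proj(K,E,[*W(0,0),10]).astype(int)
cv2.imwrite("pics/c"+sys.argv[1],cv2.resize(im[y-45:y+45,x-50:x+50],None,fx=5.5,fy=5.5,interpolation=cv2.INTER_CUBIC));print("crop0",x-50,y-45)
E
python3 look.py t2.png
```

```text
t 9.05 p [519.15  70.29 249.21] S [-51.98   7.79] F_S 0.4 0.92 Fz 0.01 w 15.8
crop0 200 149
```

View pics/ct2.png

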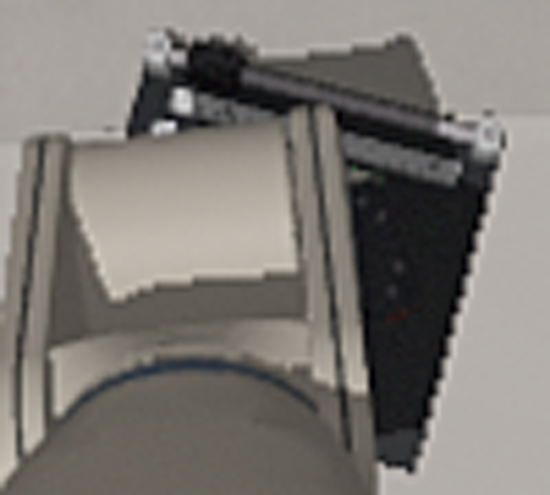

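The arm hides the stage from above (the picture shows only the forearm over it), so I'll advance by force readings in fine steps.

Request:
step_arm:
  targets:
    - [[0.0154, -0.0042, 0, 0, 0, 0, 0], [0.0154, -0.0042, 0, 0, 0, 0, 0], [0.0154, -0.0042, 0, 0, 0, 0, 0], [0.0154, -0.0042, 0, 0, 0, 0, 0], [0, 0, 0, 0, 0, 0, 0]]

```text
t: 9.72
ee_pos: [522.0, 69.5, 249.2]
orientation: [-0.513, 3.099, -0.0]
ft_force: [-0.4, 0.2, -0.4]
width: 15.8
grasp_force: 30.0
```

```bash
python3 -c "
from m import *
state();im,K,E=grab('scene','s2.png');grab('wrist','w5.png');state()
x,y=proj(K,E,[*W(0,0),10]).astype(int)
d=np.load('pics/w5.png.npz')
w=cv2.imread('pics/w5.png')
cv2.imwrite('pics/c5.png',np.hstack([cv2.resize(im[y-50:y+45,x-60:x+60],(400,317),interpolation=cv2.INTER_CUBIC),cv2.resize(w[20:320,70:450],(400,317))]))
print(x-60,y-50)
"
```

```text
t 9.72 p [522.05  69.49 249.19] S [-48.98   7.78] F_S -0.43 0.14 Fz -0.35 w 15.8
t 9.82 p [522.02  69.51 249.19] S [-49.01   7.79] F_S 0.48 0.18 Fz -0.35 w 16.0
174 150
```

View pics/c5.png

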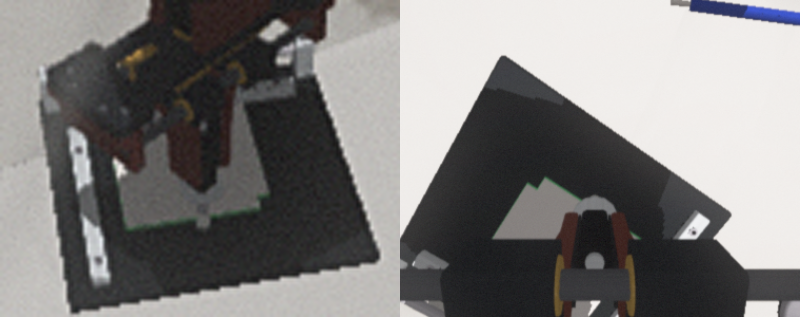

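Left (scene): tip at crop (203,215) pushing the near edge squarely, plate edge parallel to the bed edge. Right (wrist): the near-right nip is a concave notch at about (535,188), roughly 10 x 11 mm, so the tip fits there for the final two-way press. Continuing in fine steps.

Request:
step_arm:
  targets:
    - [[0.0097, -0.0026, 0, 0, 0, 0, 0], [0, 0, 0, 0, 0, 0, 0], [0.0097, -0.0026, 0, 0, 0, 0, 0], [0, 0, 0, 0, 0, 0, 0], [0, 0, 0, 0, 0, 0, 0]]

```text
t: 10.45
ee_pos: [523.0, 69.2, 249.2]
orientation: [-0.513, 3.099, -0.0]
ft_force: [-0.5, 0.1, 0.0]
width: 16.1
grasp_force: 30.0
```

Request:
step_arm:
  targets:
    - [[0.0097, -0.0026, 0, 0, 0, 0, 0], [0, 0, 0, 0, 0, 0, 0], [0.0097, -0.0026, 0, 0, 0, 0, 0], [0, 0, 0, 0, 0, 0, 0], [0, 0, 0, 0, 0, 0, 0]]

```text
t: 11.08
ee_pos: [523.9, 69.0, 249.2]
orientation: [-0.513, 3.099, -0.0]
ft_force: [-0.1, 0.1, -0.3]
width: 15.9
grasp_force: 30.0
```

```bash
python3 -c "
from m import *
state()"
```

```text
t 11.07 p [523.93  68.99 249.19] S [-47.03   7.78] F_S -0.16 0.06 Fz -0.25 w 15.9
```

Request:
step_arm:
  targets:
    - [[0.0077, -0.0021, 0, 0, 0, 0, 0], [0, 0, 0, 0, 0, 0, 0], [0, 0, 0, 0, 0, 0, 0], [0, 0, 0, 0, 0, 0, 0], [0, 0, 0, 0, 0, 0, 0]]

```text
t: 11.7
ee_pos: [524.3, 68.9, 249.2]
orientation: [-0.513, 3.099, -0.0]
ft_force: [-0.4, -0.6, -0.4]
width: 15.5
grasp_force: 30.0
```

Request:
step_arm:
  targets:
    - [[0.0077, -0.0021, 0, 0, 0, 0, 0], [0, 0, 0, 0, 0, 0, 0], [0, 0, 0, 0, 0, 0, 0], [0, 0, 0, 0, 0, 0, 0], [0, 0, 0, 0, 0, 0, 0]]

```text
t: 12.32
ee_pos: [524.7, 68.8, 249.2]
orientation: [-0.513, 3.099, -0.0]
ft_force: [-0.4, -0.5, 0.1]
width: 15.9
grasp_force: 30.0
```

Request:
step_arm:
  targets:
    - [[0.0077, -0.0021, 0, 0, 0, 0, 0], [0, 0, 0, 0, 0, 0, 0], [0, 0, 0, 0, 0, 0, 0], [0, 0, 0, 0, 0, 0, 0], [0, 0, 0, 0, 0, 0, 0]]

```text
t: 12.95
ee_pos: [525.0, 68.7, 249.2]
orientation: [-0.513, 3.099, -0.0]
ft_force: [0.1, -0.4, -0.8]
width: 16.1
grasp_force: 30.0
```

Request:
step_arm:
  targets:
    - [[0.0077, -0.0021, 0, 0, 0, 0, 0], [0, 0, 0, 0, 0, 0, 0], [0, 0, 0, 0, 0, 0, 0], [0, 0, 0, 0, 0, 0, 0], [0, 0, 0, 0, 0, 0, 0]]

```text
t: 13.58
ee_pos: [525.3, 68.6, 249.1]
orientation: [0.513, -3.099, -0.0]
ft_force: [-2.1, 0.7, -0.0]
width: 15.9
grasp_force: 30.0
```

Request:
step_arm:
  targets:
    - [[0.0058, -0.0016, 0, 0, 0, 0, 0], [0, 0, 0, 0, 0, 0, 0], [0, 0, 0, 0, 0, 0, 0], [0, 0, 0, 0, 0, 0, 0], [0, 0, 0, 0, 0, 0, 0]]

```text
t: 14.2
ee_pos: [525.5, 68.5, 249.1]
orientation: [0.513, -3.099, -0.0]
ft_force: [-4.4, 1.9, 0.4]
width: 15.9
grasp_force: 30.0
```

```bash
python3 -c "
from m import *
state()"
```

```text
t 14.2 p [525.54  68.52 249.09] S [-45.35   7.75] F_S -4.73 0.74 Fz 0.35 w 15.9
```

Far edge is home at about S x = -45.5 (4.7 N). Backing off and going round to the right edge.

Request:
step_arm:
  targets:
    - [[-0.29, 0.078, 0, 0, 0, 0, 0], [-0.183, -0.676, 0, 0, 0, 0, 0], [-0.183, -0.676, 0, 0, 0, 0, 0], [0, 0, 0, 0, 0, 0, 0], [0.685, -0.185, 0, 0, 0, 0, 0]]

```text
t: 14.82
ee_pos: [525.9, -4.0, 249.2]
orientation: [0.513, -3.098, -0.0]
ft_force: [1.4, 0.1, -0.1]
width: 15.4
grasp_force: 30.0
```

Request:
step_arm:
  targets:
    - [[0.685, -0.185, 0, 0, 0, 0, 0], [0, 0, 0, 0, 0, 0, 0], [0, 0, 0, 0, 0, 0, 0], [0, 0, 0, 0, 0, 0, 0], [0, 0, 0, 0, 0, 0, 0]]

```text
t: 15.45
ee_pos: [560.8, -13.4, 249.2]
orientation: [0.514, -3.099, -0.0]
ft_force: [0.5, 0.1, -0.3]
width: 15.8
grasp_force: 30.0
```

```bash
python3 -c "
from m import *
state()
im,K,E=grab('wrist','w6.png');g=cv2.cvtColor(im,cv2.COLOR_BGR2GRAY)
def ln(n,a,b,z,h=5):
    e=edge(g,proj(K,E,[*W(*a),z]),proj(K,E,[*W(*b),z]),h,60)
    if len(e)<8: print(n,len(e));return
    l=line(K,E,e,z);print(n,proj(K,E,[*W(*a),z]).round(0),S(l[0]).round(1),np.degrees(np.arctan2(*l[1][::-1])-TH).round(1),l[2],len(e))
ln('bednear',(-100,-80),(-100,80),10);ln('platenear',(-40,-25),(-40,55),15);ln('plateright',(-25,-44),(10,-44),15);ln('leftbar',(-60,76),(20,76),19)
ln('plateleft',(-30,58),(20,58),15)
"
```

```text
t 15.45 p [560.81 -13.37 249.18] S [ 10.07 -62.09] F_S 0.47 0.18 Fz -0.33 w 15.8
bednear [320.  77.] [-100.    -3.2] 90.0 60 60
platenear [331. 186.] [-40.9  14.2] 89.7 60 60
plateright [300. 189.] [ -8.4 -43.8] -0.1 57 60
leftbar [447. 236.] [-34.6  75.9] 1.7 32 44
plateleft [402. 251.] [-18.8  59.5] 0.1 20 21
```

Plate measured square (0.3°), right edge at y = -43.8. Pushing toward the left bar.

Request:
step_arm:
  targets:
    - [[0.0157, 0.0579, 0, 0, 0, 0, 0], [0.0157, 0.0579, 0, 0, 0, 0, 0], [0.0157, 0.0579, 0, 0, 0, 0, 0], [0.0157, 0.0579, 0, 0, 0, 0, 0], [0.0157, 0.0579, 0, 0, 0, 0, 0]]

```text
t: 16.12
ee_pos: [565.4, 1.0, 249.2]
orientation: [0.513, -3.099, 0.0]
ft_force: [0.9, 0.5, -1.0]
width: 15.6
grasp_force: 30.0
```

Request:
step_arm:
  targets:
    - [[0.0157, 0.0579, 0, 0, 0, 0, 0], [0.0157, 0.0579, 0, 0, 0, 0, 0], [0.0157, 0.0579, 0, 0, 0, 0, 0], [0.008, 0.029, 0, 0, 0, 0, 0], [0, 0, 0, 0, 0, 0, 0]]

```text
t: 16.75
ee_pos: [568.2, 11.0, 249.2]
orientation: [-0.513, 3.099, 0.0]
ft_force: [0.1, 0.7, -0.6]
width: 15.9
grasp_force: 30.0
```

Request:
step_arm:
  targets:
    - [[0.0026, 0.0097, 0, 0, 0, 0, 0], [0, 0, 0, 0, 0, 0, 0], [0.0026, 0.0097, 0, 0, 0, 0, 0], [0, 0, 0, 0, 0, 0, 0], [0, 0, 0, 0, 0, 0, 0]]

```text
t: 17.38
ee_pos: [568.3, 11.9, 249.2]
orientation: [-0.513, 3.099, -0.0]
ft_force: [-0.4, -1.2, -0.9]
width: 16.0
grasp_force: 30.0
```

```bash
python3 -c "
from m import *
state()"
```

```text
t 17.38 p [568.35  11.86 249.18] S [ 10.76 -35.77] F_S -0.09 -1.26 Fz -0.9 w 16.0
```

Request:
step_arm:
  targets:
    - [[0.0026, 0.0097, 0, 0, 0, 0, 0], [0, 0, 0, 0, 0, 0, 0], [0, 0, 0, 0, 0, 0, 0], [0.0026, 0.0097, 0, 0, 0, 0, 0], [0, 0, 0, 0, 0, 0, 0]]

```text
t: 18.0
ee_pos: [568.6, 12.9, 249.2]
orientation: [-0.513, 3.099, -0.0]
ft_force: [0.1, -0.0, -0.7]
width: 16.2
grasp_force: 30.0
```

Request:
step_arm:
  targets:
    - [[0.0021, 0.0077, 0, 0, 0, 0, 0], [0, 0, 0, 0, 0, 0, 0], [0, 0, 0, 0, 0, 0, 0], [0, 0, 0, 0, 0, 0, 0], [0, 0, 0, 0, 0, 0, 0]]

```text
t: 18.62
ee_pos: [568.7, 13.2, 249.2]
orientation: [0.513, -3.099, -0.0]
ft_force: [-0.7, -0.0, -0.8]
width: 16.2
grasp_force: 30.0
```

Request:
step_arm:
  targets:
    - [[0.0021, 0.0077, 0, 0, 0, 0, 0], [0, 0, 0, 0, 0, 0, 0], [0, 0, 0, 0, 0, 0, 0], [0, 0, 0, 0, 0, 0, 0], [0, 0, 0, 0, 0, 0, 0]]

```text
t: 19.25
ee_pos: [568.8, 13.6, 249.2]
orientation: [-0.513, 3.099, 0.0]
ft_force: [-0.2, 0.3, -0.2]
width: 15.8
grasp_force: 30.0
```

Request:
step_arm:
  targets:
    - [[0.0021, 0.0077, 0, 0, 0, 0, 0], [0, 0, 0, 0, 0, 0, 0], [0, 0, 0, 0, 0, 0, 0], [0, 0, 0, 0, 0, 0, 0], [0, 0, 0, 0, 0, 0, 0]]

```text
t: 19.88
ee_pos: [568.9, 14.0, 249.2]
orientation: [0.513, -3.099, 0.0]
ft_force: [-0.8, -0.4, -0.8]
width: 16.0
grasp_force: 30.0
```

Request:
step_arm:
  targets:
    - [[0.0021, 0.0077, 0, 0, 0, 0, 0], [0, 0, 0, 0, 0, 0, 0], [0, 0, 0, 0, 0, 0, 0], [0, 0, 0, 0, 0, 0, 0], [0, 0, 0, 0, 0, 0, 0]]

```text
t: 20.5
ee_pos: [569.0, 14.4, 249.2]
orientation: [-0.513, 3.099, 0.0]
ft_force: [-0.1, -0.4, 0.0]
width: 15.9
grasp_force: 30.0
```

Request:
step_arm:
  targets:
    - [[0.0021, 0.0077, 0, 0, 0, 0, 0], [0, 0, 0, 0, 0, 0, 0], [0, 0, 0, 0, 0, 0, 0], [0, 0, 0, 0, 0, 0, 0], [0, 0, 0, 0, 0, 0, 0]]

```text
t: 21.12
ee_pos: [569.2, 14.8, 249.2]
orientation: [-0.513, 3.099, 0.0]
ft_force: [0.7, -1.1, -0.8]
width: 16.0
grasp_force: 30.0
```

Request:
step_arm:
  targets:
    - [[0.0021, 0.0077, 0, 0, 0, 0, 0], [0, 0, 0, 0, 0, 0, 0], [0, 0, 0, 0, 0, 0, 0], [0, 0, 0, 0, 0, 0, 0], [0, 0, 0, 0, 0, 0, 0]]

```text
t: 21.75
ee_pos: [569.3, 15.2, 249.2]
orientation: [-0.513, 3.099, 0.0]
ft_force: [-0.2, 0.7, -0.8]
width: 16.0
grasp_force: 30.0
```

```bash
python3 -c "
from m import *
state()"
```

```text
t 21.75 p [569.26  15.16 249.18] S [ 10.77 -32.35] F_S -0.38 0.59 Fz -0.83 w 16.0
```

Request:
step_arm:
  targets:
    - [[0.0021, 0.0077, 0, 0, 0, 0, 0], [0, 0, 0, 0, 0, 0, 0], [0, 0, 0, 0, 0, 0, 0], [0, 0, 0, 0, 0, 0, 0], [0, 0, 0, 0, 0, 0, 0]]

```text
t: 22.38
ee_pos: [569.4, 15.5, 249.2]
orientation: [-0.513, 3.099, 0.0]
ft_force: [-0.4, -0.8, -0.4]
width: 15.9
grasp_force: 30.0
```

Request:
step_arm:
  targets:
    - [[0.0021, 0.0077, 0, 0, 0, 0, 0], [0, 0, 0, 0, 0, 0, 0], [0, 0, 0, 0, 0, 0, 0], [0, 0, 0, 0, 0, 0, 0], [0, 0, 0, 0, 0, 0, 0]]

```text
t: 23.0
ee_pos: [569.5, 15.9, 249.2]
orientation: [0.513, -3.099, -0.0]
ft_force: [-0.6, -0.1, -0.4]
width: 16.1
grasp_force: 30.0
```

Request:
step_arm:
  targets:
    - [[0.0021, 0.0077, 0, 0, 0, 0, 0], [0, 0, 0, 0, 0, 0, 0], [0, 0, 0, 0, 0, 0, 0], [0, 0, 0, 0, 0, 0, 0], [0, 0, 0, 0, 0, 0, 0]]

```text
t: 23.62
ee_pos: [569.6, 16.3, 249.2]
orientation: [-0.513, 3.099, -0.0]
ft_force: [-0.5, -2.0, -0.5]
width: 16.1
grasp_force: 30.0
```

Request:
step_arm:
  targets:
    - [[0.0021, 0.0077, 0, 0, 0, 0, 0], [0, 0, 0, 0, 0, 0, 0], [0, 0, 0, 0, 0, 0, 0], [0, 0, 0, 0, 0, 0, 0], [0, 0, 0, 0, 0, 0, 0]]

```text
t: 24.25
ee_pos: [569.7, 16.6, 249.2]
orientation: [0.513, -3.099, 0.0]
ft_force: [-1.3, -3.9, -0.3]
width: 15.7
grasp_force: 30.0
```

```bash
python3 -c "
from m import *
state()"
```

```text
t 24.25 p [569.65  16.56 249.17] S [ 10.79 -30.89] F_S -0.23 -4.13 Fz -0.32 w 15.7
```

Left edge is home at about S y = -31 (4.1 N). Backing off 15 mm and measuring plate and notch from here.

Request:
step_arm:
  targets:
    - [[-0.078, -0.29, 0, 0, 0, 0, 0], [0, 0, 0, 0, 0, 0, 0], [0, 0, 0, 0, 0, 0, 0], [0, 0, 0, 0, 0, 0, 0], [0, 0, 0, 0, 0, 0, 0]]

```text
t: 24.88
ee_pos: [565.8, 2.4, 249.2]
orientation: [-0.513, 3.099, 0.0]
ft_force: [0.9, 0.1, -0.2]
width: 16.1
grasp_force: 30.0
```

```bash
python3 -c "
from m import *
state()
im,K,E=grab('wrist','w7.png');g=cv2.cvtColor(im,cv2.COLOR_BGR2GRAY)
def ln(n,a,b,z,h=5):
    e=edge(g,proj(K,E,[*W(*a),z]),proj(K,E,[*W(*b),z]),h,60)
    if len(e)<8: print(n,len(e));return
    l=line(K,E,e,z);print(n,proj(K,E,[*W(*a),z]).round(0),S(l[0]).round(1),np.degrees(np.arctan2(*l[1][::-1])-TH).round(1),l[2],len(e))
ln('bednear',(-100,-80),(-100,80),10);ln('platenear',(-40,-10),(-40,70),15);ln('plateright',(-25,-26),(10,-26),15)
# rectified patch of notch region at z=15, 8px/mm
xs=np.arange(-55,-10,.125);ys=np.arange(-45,5,.125)
P=np.array([[proj(K,E,[*W(x,y),15]) for y in ys] for x in xs]).astype(np.float32)
r=cv2.remap(im,P[...,0],P[...,1],cv2.INTER_CUBIC);cv2.imwrite('pics/notch.png',cv2.resize(r,None,fx=1.5,fy=1.5))
"
```

```text
t 24.88 p [565.82   2.39 249.17] S [ 10.79 -45.58] F_S 0.81 0.35 Fz -0.21 w 16.1
bednear [302.  62.] [-100.    -3.2] 90.0 60 60
platenear [330. 184.] [-40.9  29.2] 89.7 60 60
plateright [302. 189.] [ -7.8 -27.7] -0.0 60 60
```

View pics/notch.png

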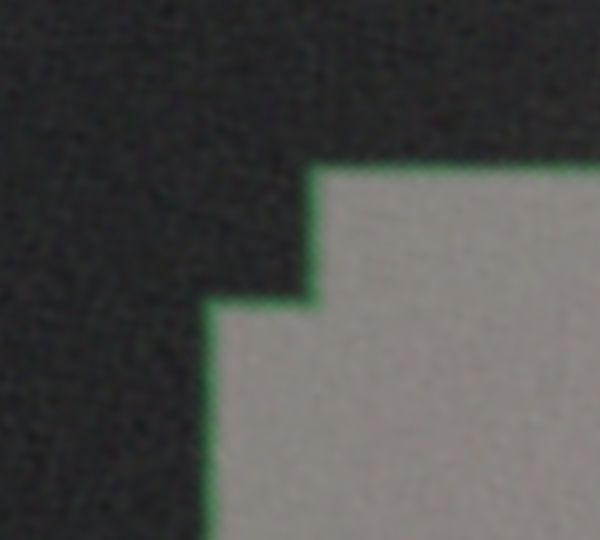

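The notch (rectified patch, 12 px/mm) has its inner corner at S (-30,-19) and measures 11.2 x 8.7 mm. By contact readings, the tip touches both notch faces at about (-34.2,-22.5). Going there for the two-way press.

Request:
step_arm:
  targets:
    - [[-0.54, 0.146, 0, 0, 0, 0, 0], [-0.54, 0.146, 0, 0, 0, 0, 0], [0, 0, 0, 0, 0, 0, 0], [0.12, 0.17, 0, 0, 0, 0, 0], [0, 0, 0, 0, 0, 0, 0]]

```text
t: 25.55
ee_pos: [519.5, 25.8, 249.5]
orientation: [-0.514, 3.097, -0.0]
ft_force: [1.0, -0.7, -0.3]
width: 15.9
grasp_force: 30.0
```

Request:
step_arm:
  targets:
    - [[0.12, 0.17, 0, 0, 0, 0, 0], [0, 0, 0, 0, 0, 0, 0], [0.034, 0.017, 0, 0, 0, 0, 0], [0.034, 0.017, 0, 0, 0, 0, 0], [0, 0, 0, 0, 0, 0, 0]]

```text
t: 26.18
ee_pos: [527.3, 35.4, 249.2]
orientation: [-0.513, 3.099, -0.0]
ft_force: [0.2, -0.3, -0.7]
width: 16.0
grasp_force: 30.0
```

```bash
python3 -c "
from m import *
state()"
```

```text
t 26.18 p [527.27  35.43 249.2 ] S [-35.05 -23.74] F_S 0.29 -0.22 Fz -0.67 w 16.0
```

Request:
step_arm:
  targets:
    - [[0.0103, 0.0076, 0, 0, 0, 0, 0], [0, 0, 0, 0, 0, 0, 0], [0, 0, 0, 0, 0, 0, 0], [0, 0, 0, 0, 0, 0, 0], [0, 0, 0, 0, 0, 0, 0]]

```text
t: 26.8
ee_pos: [527.7, 35.9, 249.2]
orientation: [0.513, -3.099, -0.0]
ft_force: [-0.2, 0.1, -1.5]
width: 15.7
grasp_force: 30.0
```

```bash
python3 -c "
from m import *
state()"
```

```text
t 26.8 p [527.67  35.89 249.18] S [-34.78 -23.19] F_S -0.21 0.02 Fz -1.46 w 15.7
```

Request:
step_arm:
  targets:
    - [[0.0103, 0.0076, 0, 0, 0, 0, 0], [0, 0, 0, 0, 0, 0, 0], [0, 0, 0, 0, 0, 0, 0], [0, 0, 0, 0, 0, 0, 0], [0, 0, 0, 0, 0, 0, 0]]

```text
t: 27.42
ee_pos: [528.1, 36.2, 249.1]
orientation: [0.513, -3.099, -0.0]
ft_force: [-0.8, 0.5, -0.5]
width: 16.1
grasp_force: 30.0
```

```bash
python3 -c "
from m import *
state()"
```

```text
t 27.43 p [528.1   36.25 249.15] S [-34.46 -22.73] F_S -0.94 0.3 Fz -0.52 w 16.1
```

Request:
step_arm:
  targets:
    - [[0.006, 0.0067, 0, 0, 0, 0, 0], [0, 0, 0, 0, 0, 0, 0], [0, 0, 0, 0, 0, 0, 0], [0, 0, 0, 0, 0, 0, 0], [0, 0, 0, 0, 0, 0, 0]]

```text
t: 28.05
ee_pos: [528.3, 36.5, 249.1]
orientation: [0.513, -3.099, 0.0]
ft_force: [-2.7, -1.5, -0.7]
width: 15.9
grasp_force: 30.0
```

```bash
python3 -c "
from m import *
state()"
```

```text
t 28.05 p [528.34  36.51 249.09] S [-34.3  -22.42] F_S -2.17 -2.17 Fz -0.74 w 15.9
```

Request:
step_arm:
  targets:
    - [[0.004, 0.0067, 0, 0, 0, 0, 0], [0, 0, 0, 0, 0, 0, 0], [0, 0, 0, 0, 0, 0, 0], [0, 0, 0, 0, 0, 0, 0], [0, 0, 0, 0, 0, 0, 0]]

```text
t: 28.68
ee_pos: [528.5, 36.8, 249.0]
orientation: [0.513, -3.099, 0.0]
ft_force: [-2.9, -3.1, 0.0]
width: 15.7
grasp_force: 30.0
```

```bash
python3 -c "
from m import *
state()"
```

```text
t 28.68 p [528.47  36.78 249.04] S [-34.24 -22.12] F_S -1.95 -3.72 Fz 0.03 w 15.7
```

Pressing both ways (about 2 N and 3.7 N). Holding for about 1.8 s, then backing off diagonally and lifting.

Request:
step_arm:
  targets:
    - [[0, 0, 0, 0, 0, 0, 0], [0, 0, 0, 0, 0, 0, 0], [0, 0, 0, 0, 0, 0, 0], [0, 0, 0, 0, 0, 0, 0], [0, 0, 0, 0, 0, 0, 0]]

```text
t: 29.3
ee_pos: [528.5, 36.8, 249.1]
orientation: [0.513, -3.099, 0.0]
ft_force: [-4.3, -3.8, 0.4]
width: 16.1
grasp_force: 30.0
```

Request:
step_arm:
  targets:
    - [[0, 0, 0, 0, 0, 0, 0], [0, 0, 0, 0, 0, 0, 0], [0, 0, 0, 0, 0, 0, 0], [0, 0, 0, 0, 0, 0, 0], [0, 0, 0, 0, 0, 0, 0]]

```text
t: 29.92
ee_pos: [528.5, 36.8, 249.1]
orientation: [0.513, -3.099, 0.0]
ft_force: [-4.4, -3.0, -0.9]
width: 16.1
grasp_force: 30.0
```

Request:
step_arm:
  targets:
    - [[0, 0, 0, 0, 0, 0, 0], [-0.12, -0.07, 0, 0, 0, 0, 0], [-0.15, -0.09, 0, 0, 0, 0, 0], [0, 0, 0.4, 0, 0, 0, 0], [0, 0, 0.8, 0, 0, 0, 0]]

```text
t: 30.55
ee_pos: [514.5, 28.7, 308.8]
orientation: [0.512, -3.097, -0.001]
ft_force: [0.1, 1.1, 0.2]
width: 15.7
grasp_force: 30.0
```

Request:
step_arm:
  targets:
    - [[0, 0, 0.8, 0, 0, 0, 0], [0.6, 0.2, 0.8, 0, 0, 0, 0], [0.7, 0.2, 0.2, 0, 0, 0, 0], [0.4, 0.2, 0, 0, 0, 0, 0], [0, 0, 0, 0, 0, 0, 0]]

```text
t: 31.18
ee_pos: [600.8, 59.3, 399.3]
orientation: [-0.514, 3.098, 0.0]
ft_force: [-0.6, 0.1, -1.7]
width: 15.9
grasp_force: 30.0
```

```bash
python3 -c "
from m import *
state()
im,K,E=grab('wrist','w8.png');g=cv2.cvtColor(im,cv2.COLOR_BGR2GRAY)
o=readout.get_obs();print(o['orientation'])
def ln(n,a,b,z,h=4):
    e=edge(g,proj(K,E,[*W(*a),z]),proj(K,E,[*W(*b),z]),h,60)
    if len(e)<8: print(n,len(e));return
    l=line(K,E,e,z);print(n,S(l[0]).round(1),np.degrees(np.arctan2(*l[1][::-1])-TH).round(1),l[2],len(e))
ln('bednear',(-100,-80),(-100,80),10);ln('platenear',(-40.5,-10),(-40.5,70),15);ln('plateright',(-25,-27),(50,-27),15)
ln('platefar',(62,-20),(62,60),15);ln('plateleft',(-35,76),(50,76),15)
xs=np.arange(-50,90,.25);ys=np.arange(-40,95,.25)
P=np.array([[proj(K,E,[*W(x,y),15]) for y in ys] for x in xs]).astype(np.float32)
cv2.imwrite('pics/home.png',cv2.remap(im,P[...,0],P[...,1],cv2.INTER_CUBIC))
"
```

```text
t 31.18 p [600.81  59.27 399.29] S [29.72 18.46] F_S -0.59 -0.1 Fz -1.67 w 15.9
[ 5.13577860e-01 -3.09903326e+00 -1.74849682e-04]
bednear [-99.9  -2. ] 90.0 60 60
platenear [-40.9  33.2] 90.3 52 60
plateright [ 15.9 -27.3] -0.7 49 60
platefar [60.5 17.3] 90.0 45 58
plateleft [ 9.5 74.4] 0.0 49 60
```

View pics/home.png

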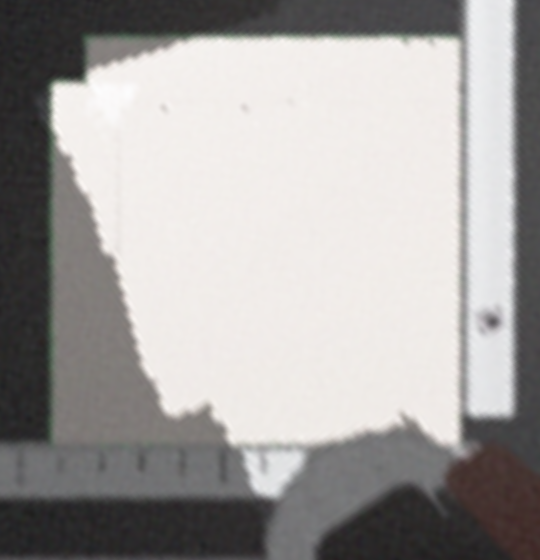

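Plate is flush against both bars: the rectified view shows its far edge at row 443 and its left edge at column 462, along the bar faces. Now returning the tool to the stand.

Request:
step_arm:
  targets:
    - [[-0.184, 0.91, 0, 0, 0, 0, 0], [-0.184, 0.91, 0, 0, 0, 0, 0], [-0.184, 0.91, 0, 0, 0, 0, 0], [-0.184, 0.91, 0, 0, 0, 0, 0], [-0.184, 0.914, 0, 0, 0, 0, 0]]

```text
t: 31.85
ee_pos: [552.9, 287.1, 398.9]
orientation: [0.512, -3.099, 0.0]
ft_force: [0.4, 0.3, -1.4]
width: 15.9
grasp_force: 30.0
```

Request:
step_arm:
  targets:
    - [[0, 0, -0.5, 0, 0, 0, 0], [0, 0, -0.5, 0, 0, 0, 0], [0, 0, -0.4, 0, 0, 0, 0], [0, 0, 0, 0, 0, 0, 0], [0, 0, 0, 0, 0, 0, 0]]

```text
t: 32.48
ee_pos: [554.5, 286.4, 329.8]
orientation: [-0.512, 3.099, 0.0]
ft_force: [-0.6, 0.4, -0.2]
width: 16.1
grasp_force: 30.0
```

```bash
python3 -c "
from m import *
state()
im,K,E=grab('scene','s9.png');im2,K2,E2=grab('wrist','w9.png')
o=readout.get_obs();print(o['orientation'],o['moment'])
"
```

```text
t 32.48 p [554.48 286.41 329.82] S [-74.29 225.64] F_S -0.64 0.19 Fz -0.2 w 16.1
[-5.12248838e-01  3.09777122e+00  8.60563773e-04] [ 0.04569317 -0.01248613 -0.05885238]
```

Request:
step_arm:
  targets:
    - [[0.006, 0.012, -0.4, 0, 0, 0, 0], [0, 0, -0.3, 0, 0, 0, 0], [0, 0, -0.2, 0, 0, 0, 0], [0, 0, -0.2, 0, 0, 0, 0], [0, 0, 0, 0, 0, 0, 0]]

```text
t: 33.2
ee_pos: [554.2, 287.1, 273.1]
orientation: [0.513, -3.098, 0.001]
ft_force: [0.1, 0.0, -0.1]
width: 16.1
grasp_force: 30.0
```

Request:
step_arm:
  targets:
    - [[0, 0, -0.2, 0, 0, 0, 0], [0, 0, -0.2, 0, 0, 0, 0], [0, 0, -0.06, 0, 0, 0, 0], [0, 0, 0, 0, 0, 0, 0], [0, 0, 0, 0, 0, 0, 0]]

```text
t: 33.83
ee_pos: [554.6, 287.3, 251.4]
orientation: [-0.513, 3.099, 0.0]
ft_force: [-0.4, 0.3, -1.0]
width: 16.1
grasp_force: 30.0
```

```bash
python3 -c "
from m import *
state()"
```

```text
t 33.83 p [554.64 287.28 251.42] S [-74.36 226.52] F_S -0.47 0.16 Fz -1.01 w 16.1
```

Request:
step_arm:
  targets:
    - [[0, 0, -0.012, 0, 0, 0, 0], [0, 0, -0.012, 0, 0, 0, 0], [0, 0, -0.006, 0, 0, 0, 0], [0, 0, 0, 0, 0, 0, 0], [0, 0, 0, 0, 0, 0, 0]]

```text
t: 34.45
ee_pos: [554.5, 287.2, 249.7]
orientation: [-0.513, 3.099, -0.0]
ft_force: [-0.1, 0.7, -1.0]
width: 15.8
grasp_force: 30.0
```

```bash
python3 -c "
from m import *
state()"
```

```text
t 34.45 p [554.53 287.2  249.7 ] S [-74.45 226.42] F_S -0.25 0.68 Fz -0.97 w 15.8
```

Request:
step_arm:
  targets:
    - [[0, 0, -0.006, 0, 0, 0, 0], [0, 0, 0, 0, 0, 0, 0], [0, 0, -0.006, 0, 0, 0, 0], [0, 0, 0, 0, 0, 0, 0], [0, 0, 0, 0, 0, 0, 0]]

```text
t: 35.08
ee_pos: [554.6, 287.2, 249.4]
orientation: [-0.513, 3.099, 0.0]
ft_force: [-1.7, -0.9, 4.9]
width: 15.8
grasp_force: 30.0
```

```bash
python3 -c "
from m import *
state()"
```

```text
t 35.08 p [554.55 287.23 249.35] S [-74.43 226.45] F_S -1.41 -1.3 Fz 4.87 w 15.8
```

Seated (Fz +5 N). Releasing, then lifting straight up.

Request:
step_arm:
  targets:
    - [[0, 0, 0.004, 0, 0, 0, 0], [0, 0, 0, 0, 0, 0, 0.4], [0, 0, 0, 0, 0, 0, 0.7], [0, 0, 0, 0, 0, 0, 1], [0, 0, 0, 0, 0, 0, 1]]

```text
t: 35.7
ee_pos: [554.5, 287.2, 249.2]
orientation: [0.513, -3.099, 0.0]
ft_force: [0.2, -0.6, 0.9]
width: 52.6
grasp_force: 0.0
```

Request:
step_arm:
  targets:
    - [[0, 0, 0, 0, 0, 0, 1], [0, 0, 0, 0, 0, 0, 1], [0, 0, 0, 0, 0, 0, 1], [0, 0, 0, 0, 0, 0, 1], [0, 0, 0, 0, 0, 0, 1]]

```text
t: 36.33
ee_pos: [554.5, 287.2, 249.3]
orientation: [-0.513, 3.099, -0.0]
ft_force: [-0.5, -0.1, 0.3]
width: 87.9
grasp_force: 0.0
```

Request:
step_arm:
  targets:
    - [[0, 0, 0.2, 0, 0, 0, 1], [0, 0, 0.5, 0, 0, 0, 1], [0, 0, 0.7, 0, 0, 0, 1], [0, 0, 0.8, 0, 0, 0, 1], [0, 0, 0, 0, 0, 0, 1]]

```text
t: 36.95
ee_pos: [555.5, 287.7, 363.5]
orientation: [-0.512, 3.093, 0.003]
ft_force: [0.2, 0.1, 0.3]
width: 87.5
grasp_force: 0.0
```

```bash
python3 -c "
from m import *
state()
im,K,E=grab('wrist','w10.png');g=cv2.cvtColor(im,cv2.COLOR_BGR2GRAY)
p=proj(K,E,(554.6,287.4,106));q=proj(K,E,(554.6,287.4,3));print(p,q)
x,y=int(p[0]),int(p[1]);sub=g[y-45:y+25,x-25:x+26];m=np.uint8(sub<60)*255
c=max(cv2.findContours(m,0,1)[0],key=cv2.contourArea);b=cv2.boundingRect(c);print('handle',b[0]+x-25,b[1]+y-45,b[2:],'exp top/bottom',proj(K,E,(554.6,287.4,104)),proj(K,E,(554.6,287.4,52)))
"
```

```text
t 36.95 p [555.48 287.7  363.45] S [-73.66 227.15] F_S 0.16 0.17 Fz 0.27 w 87.5
[255.10390441 200.64300289] [254.88308295 178.14517856]
handle 246 181 (17, 26) exp top/bottom [255.09793585 200.03491183] [254.96981471 186.98162065]
```

Handle centred at column 254.5 where expected, rows 181–207: the tool stands upright. Handing in.

```bash
python3 -c "
from workcell import ctrl
print(ctrl.close_job())"
```

```text
the job is handed in; nothing more can be done
None
```

The plate is flush against both bars, after being held pressed for about 1.5 s at roughly 5–6 N, the tool is back upright in its stand, and the job was handed in at about 37 s.

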